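# Load the stapling jig with two dovetailed plywood rails

### The job

Load the stapling jig. The plywood rail with the socket lies loosely on the jig's bed: push it hard into the corner of the back fence and the end stop. Fit the tail of the other rail, which lies on the bench, down into the socket and press its free end down between the guide blocks until the spring bolt snaps shut over it, so that both rails lie flat on the bed and are locked together.

Things in the scene. Friction and masses are not known exactly. Their poses are not given: they have to be found in the camera images.
- jig: Stapling jig screwed down: dark board 224 (x) x 290 (y) x 18 mm with pale fences. Origin: centre of its underside; bed (board's top) at z 18. Back fence along the +y edge, face at y 129; end stop along the +x edge, face at x 96, y 10 to 129; both 15 high above the bed. Guide blocks 14 high above the bed, y -76 to -44, inner faces at x 18.5 and 69.5. Spring bolt at x 44, its steel housing y -91 to -134, top at z 55.
- jig_corner (a point): The jig's inner corner, where back fence and end stop meet the bed: (96, 129, 18) mm in the jig's frame. The socket rail's +x, +y corner belongs here; home, its origin is at (6, 101, 18) in the jig's frame, its axes parallel to the jig's.
- socket_rail: Plywood rail 180 (x) x 56 (y) x 18 mm, 90 to 180 g, loose, flat on the jig's bed, socket up and towards the bolt, some cm short of fence and stop and turned a little. Origin: centre of its underside. Half-dovetail socket in the upper half of its -y edge, 9 deep: straight side at x 22, slanted side from x 48 at the edge to x 56.5 at the inner end (y +8, 36 mm in). Below the socket the edge is whole.
- socket_mouth (a point): Middle of the socket's mouth, on the socket floor at the rail's edge: (35, -28, 9) mm in the socket rail's frame.
- tail_rail: Plywood rail, 70 to 140 g, loose, flat on the bench, right side up. Main part 48 (x) x 150 (y) x 18 mm; origin: centre of this part's underside. From its +y end a half-dovetail tail 34 long stands out, upper half only (z 9 to 18): straight side at x -15, slanted side from x 9 at the root to x 17 at the tip. 1 mm play in the socket on each side. Seated, its origin is at (44, -3, 18) in the jig's frame, axes parallel.
- tail_root (a point): Middle of the tail's root, on the tail's underside where it leaves the main part: (-3, 75, 9) mm in the tail rail's frame. Seated, it lies at the socket mouth.
- free_end (a point): Middle of the upper edge of the tail rail's plain free end: (0, -75, 18) mm in its frame. Seated, it lies under the bolt's nose, 36 mm above the worktop.
- bolt (a joint): Steel spring bolt, slides back (jig -y): 0 shut, 0.011 m fully back; its spring shuts it (7 N at 0, 11 N fully back). The steep bevel of its nose rises from z 39.5 at the tip to 50, 6 mm behind. With the tail in the socket and the rail sloping 8 degrees the free end rests on the bevel; 8 to 20 N down near that end drives the bolt back; only when the rail meets the bed does it snap over it.
- bolt_tip (a point): Lower edge of the bolt's nose at its tip, 26 mm wide: shut, at (44, -73, 37.5) mm in the jig's frame, 5 mm over the seated rail's end and 1.5 mm above its top. Moves with the bolt.

How it is judged:
By the outcome, as a careful person would: the job done as asked, in the order asked, and still so for the second after the job is handed in, with the robot touching nothing.
It also fails if it takes over 64 s, if anything falls off the work surface, if the arm or the gripper's body presses on something with over 40 N, if the wrist force passes 120 N, or if a joint passes its speed limit or range.

### The arm

A 6-joint arm with a two-finger parallel gripper is mounted at the origin on a cart in front of the work surface, level with it; the furniture and walls round the work are solid. World frame = base frame: x ahead of the robot, y to its left, z up, the work surface at z = 0. Lengths are in m, angles in rad, forces in N, time in s.
With the tool pointing down it reaches from about 0.35 to 0.85 m from the base axis. Payload 8.1 kg.
Tool frame: the origin (TCP) lies midway between the tips of the shut fingers; the grasp point (between the pads) lies 19 mm behind it (r.grasp_offset is the distance from the TCP to the grasp point, in m); x points along the fingers, z is the direction in which the jaws open and shut, and the axes are right-handed (so a half turn about x gives the same grasp; the last joint's range is limited). The gripper opens to 93 mm and grips with 3 to 60 N. Pads are 15 mm wide; open, the fingers measure 128 mm over their backs; the gripper's body (75 mm by 188 mm) begins 65 mm behind the grasp point.
Start: joints at [1.175, 0.13, 1.488, -0, 1.523, -0.085], TCP at [0.183, 0.571, 0.219] pointing down, gripper open.
Joint ranges: [-2.96, 2.96], [-0.89, 2.26], [0.02, 2.5], [-1.34, 4.48], [0, 2.73], [-2.66, 2.66]. Speed limits (rad/s): [2.39, 2.39, 2.79, 3.14, 3.14, 3.14].

### API

Orientations are given as a unit quaternion [x, y, z, w].
In Python, from rig import r, snapshot, camera_params, order, boxes_of, silhouettes, mark_of gives the robot as it stands.
- The arm moves only by the shell command python3 -m handwheel 'ROWS' [FORCE]. ROWS is JSON, a list that holds one entry, the list of rows, each a list of 7 numbers: the shift along the tool's x, y, z normalised to -1 to 1, where 1 is 40 mm, then the turn, a rotation vector about the tool's x, y, z normalised to -1 to 1, where 1 is 0.12 rad, then the finger opening in mm, from 0 to 93. In form: [[[x, y, z, rx, ry, rz, gripper], ...]]. A call has 1 to 8 rows; each row shifts and turns the pose as measured when the row begins, along the tool's axes as they then stand; what a row does not reach is not made up. A row lasts 1/8 s, in which the tool goes at most 62.5 mm and 10.7 degrees, less where a joint would pass 70% of its speed; a pose out of reach is approached as far as the arm can. A call with a number of a shift or a turn outside -1 to 1 is refused whole. A call with a gripper value outside its range is refused whole. The fingers move at their own pace and stop on an object; FORCE is the grip in N (left out, the last holds). Time passes only in rows, so rows that do not move let the fingers close. It gives the time, the measured TCP pose, the force and the opening at its end, in the units of the state.
- r.sense(): the state, without advancing time (a new reading comes with each control period).
- snapshot(name): name is "scene" or "top" or "wrist"; returns (picture, depth): 420x560x3 uint8, blue, green, red; 420x560 float32, m along the optical axis (not along the pixel's ray), 0 where there is no reading.
- camera_params(name): a dict with "fx", "fy", "cx", "cy" (pixels), "eye" and "attitude" of the camera in the world. Camera axes: x right, y down, z forward; pixel columns grow to the right and rows downward; lengths in m; the calibration is good to about 2 mm. The wrist camera is an equidistant fisheye: a pixel r from the principal point sees the ray r / f radians off the axis. A picture is of the moment at which its call begins: read the wrist's pose just before it. camera_params takes no time and is no camera call; for the wrist camera it gives the pose at the moment of the call.
- order.close_job(): hands the job in, once; it reports no verdict.
Trained networks look in the newest picture that a camera, given by its name, has taken for a name from the list of things; names that differ only in an ending like _2 or _b are one class to them, and where a whole thing is asked for, a point or a joint stands for the part that bears it (a point fixed in the world has none). Each returns a list of dicts, best first, with "conf" (0 to 1); they miss things now and then, are a little off and sometimes report something else, mostly with a low value. They report only what shows in the picture. A call takes as long as a camera call.
- boxes_of(camera, target): "location" ([column, row] as shares, 0 to 1, of the picture: columns of its width, rows of its height, amid what is visible of it).
- silhouettes(camera, target): "pixels" (420x560 bool, what is visible of it) and "location" ([column, row] as shares, 0 to 1, of the picture: columns of its width, rows of its height, amid what is visible of it).
- mark_of(camera, target): "location" ([column, row] as shares, 0 to 1, of the picture: columns of its width, rows of its height: a listed point, or the origin of a listed thing).
The state is a dict: "time_s": time; "joints": joint angles; "joint_vel": joint speeds; "effort": joint torques, N m; "position": TCP position; "tcp_rot": TCP orientation; "force": force on the tool from outside, world axes, zero at the start; "ft_torque": the same for the moment, N m; "grip_width": finger opening in m.
Only numpy, scipy, OpenCV 4.12 (cv2) and the standard library are available. Lean on these libraries where they do the work, as an engineer would, in place of code of your own. Each camera call takes 0.05 s, during which the arm holds its last target. There are 200 camera calls.

## Working session

There is one attempt and no reset: what is moved stays moved. The work goes in short steps, Python scripts to look and compute and a shell command to move; the robot and the scene stay as the last step left them, time stands still between calls to the robot, and variables do not carry over. Pictures are saved under pics/ and viewed, about 8 in all and at most 12, crops included, and the job is handed in when it is done.

```bash
ls; mkdir -p pics; python3 - <<'E'
from rig import *
import cv2
s=r.sense();print(s['position'],s['tcp_rot'],s['time_s'],r.grasp_offset)
for c in ['scene','top']:
    im,d=snapshot(c);cv2.imwrite(f'pics/{c}0.png',im)
    print(c,camera_params(c))
    for t in ['jig','jig_corner','socket_rail','socket_mouth','tail_rail','tail_root','free_end','bolt_tip']:
        print(t,[(round(m['conf'],2),[round(m['location'][0]*560,1),round(m['location'][1]*420,1)]) for m in mark_of(c,t)[:2]])
print(r.sense()['time_s'])
E
```

```text
pics
[0.18327097 0.57073991 0.21759598] [-0.41691613  0.57191044  0.41623978  0.57082733] 0.0 0.0188
scene {'fx': 428.72880563938014, 'fy': 428.72880563938014, 'cx': 277.7742988550619, 'cy': 207.24635024779028, 'eye': array([ 0.09829426, -0.45045297,  0.73248018]), 'attitude': array([ 0.87021034, -0.26956101,  0.11575608, -0.39581733])}
jig [(0.62, [308.5, 251.4])]
jig_corner [(0.62, [380.8, 249.9])]
socket_rail [(0.71, [326.9, 231.4])]
socket_mouth [(0.61, [331.6, 239.0])]
tail_rail [(0.72, [241.8, 197.6])]
tail_root [(0.64, [269.1, 191.9]), (0.5, [297.1, 264.0])]
free_end [(0.61, [214.1, 196.7]), (0.41, [238.4, 198.8])]
bolt_tip [(0.71, [295.1, 263.7]), (0.42, [381.0, 247.9])]
top {'fx': 518.5722075465138, 'fy': 518.5722075465138, 'cx': 283.75522889664313, 'cy': 206.4779771920395, 'eye': array([0.32092447, 0.15943772, 1.25244187]), 'attitude': array([-0.70030464,  0.70838205, -0.06453049,  0.06003413])}
jig [(0.97, [314.6, 213.6])]
jig_corner [(0.89, [350.3, 158.7])]
socket_rail [(0.94, [309.7, 183.0]), (0.17, [197.5, 252.4])]
socket_mouth [(0.64, [318.8, 193.6])]
tail_rail [(0.92, [206.4, 225.8])]
tail_root [(0.58, [217.5, 194.1])]
free_end [(0.72, [195.2, 252.8])]
bolt_tip [(0.46, [330.5, 236.9])]
0.9
```

```bash
cat > h.py <<'E'
import numpy as np, cv2
from scipy.spatial.transform import Rotation as R
from rig import *
def ray(c,uv,P=None):
    p=P or camera_params(c); a=np.array([(uv[0]-p['cx'])/p['fx'],(uv[1]-p['cy'])/p['fy']])
    if c=='wrist':
        t=np.linalg.norm(a); v=np.r_[a/t*np.sin(t) if t>0 else a,np.cos(t)]
    else: v=np.r_[a,1]
    return np.array(p['eye']),R.from_quat(p['attitude']).apply(v)
def at_z(c,uv,z,P=None):
    e,v=ray(c,uv,P); return e+v*(z-e[2])/v[2]
def proj(c,X,P=None):
    p=P or camera_params(c); v=R.from_quat(p['attitude']).inv().apply(np.atleast_2d(X)-p['eye'])
    if c=='wrist':
        rr=np.linalg.norm(v[:,:2],axis=1); t=np.arctan2(rr,v[:,2]); a=v[:,:2]/rr[:,None]*t[:,None]
    else: a=v[:,:2]/v[:,2:]
    return a*[p['fx'],p['fy']]+[p['cx'],p['cy']]
E
python3 - <<'E'
from h import *
im=cv2.imread('pics/top0.png');c=im[110:310,150:390];cv2.imwrite('pics/topc.png',cv2.resize(c,None,fx=3,fy=3,interpolation=cv2.INTER_CUBIC)[:,:720])
for n,uv,z in [('jig',(314.6,213.6),.018),('corner',(350.3,158.7),.018),('sock',(309.7,183),.018),('mouth',(318.8,193.6),.027),('tail',(206.4,225.8),0),('root',(217.5,194.1),.009),('free',(195.2,252.8),.018),('bolt',(330.5,236.9),.0375)]:
    print(n,at_z('top',uv,z).round(4))
for n,uv,z in [('corner',(380.8,249.9),.018),('tail',(241.8,197.6),0),('root',(269.1,191.9),.009),('free',(214,196.7),.018),('bolt',(295.1,263.7),.0375)]:
    print(n,at_z('scene',uv,z).round(4))
print(R.from_quat(r.sense()['tcp_rot']).as_matrix().round(2))
E
```

```text
jig [0.5226 0.076  0.018 ]
corner [ 0.6585 -0.0149  0.018 ]
sock [0.5984 0.0863 0.018 ]
mouth [0.5699 0.0654 0.027 ]
tail [0.4984 0.339  0.    ]
root [0.575  0.3117 0.009 ]
free [0.4313 0.3621 0.018 ]
bolt [0.4634 0.0411 0.0375]
corner [ 0.6566 -0.0262  0.018 ]
tail [0.5021 0.332  0.    ]
root [0.569 0.301 0.009]
free [0.4345 0.3574 0.018 ]
bolt [0.4631 0.037  0.0375]
[[ 0.   -0.95  0.31]
 [ 0.    0.31  0.95]
 [-1.    0.    0.  ]]
```

View pics/topc.png

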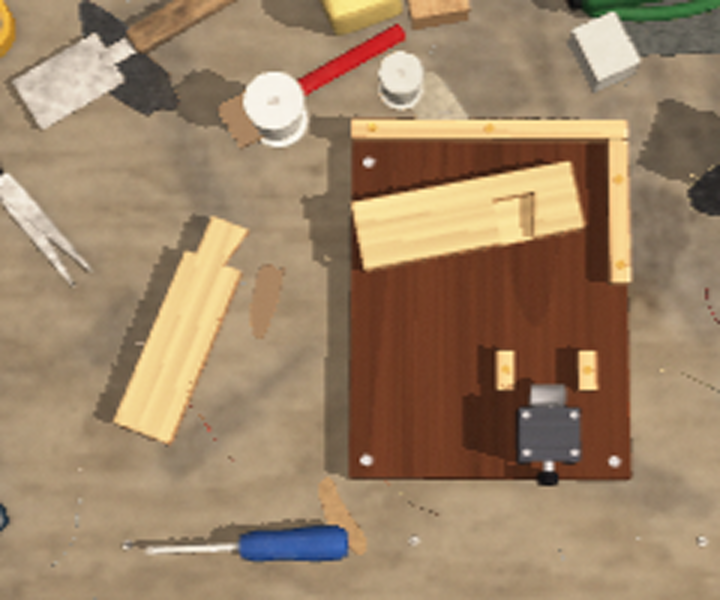

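The top view (crop, ×3, offset 150,110) shows the jig square-on at right, the socket rail in it with corners (352,203),(570,162),(584,227),(364,270), and the tail rail at left with its tail pointing up, free end at (113,422)-(170,443). I'll fit the poses.

```bash
cat >> h.py <<'E'
from scipy.optimize import least_squares
def fit(c,uv,X,z0,x0,P=None):
    """planar pose (x,y,yaw) of thing with model pts X (mm), base at z0 m"""
    X=np.array(X)/1e3; P=P or camera_params(c)
    def W(p): return R.from_euler('z',p[2]).apply(X)+[p[0],p[1],z0]
    s=least_squares(lambda p:(proj(c,W(p),P)-uv).ravel(),x0,x_scale=[.01,.01,.1],loss='soft_l1')
    return s.x,(proj(c,W(s.x),P)-uv)
def T(p,X):
    return R.from_euler('z',p[2]).apply(np.array(X)/1e3)+[p[0],p[1],0]
E
python3 - <<'E'
from h import *
cv=lambda a:np.array(a)/3+[150,110]-.33
j,e=fit('top',cv([(350,478),(631,480),(351,120),(628,120),(630,282),(495,390),(514,390)]),[(-112,-145,18),(112,-145,18),(-112,144,33),(111,144,33),(111,10,33),(4.5,-76,32),(18.5,-76,32)],0,[.52,.07,-1.57]);print('jig',j,e.round(1).tolist())
s,e=fit('top',cv([(352,203),(570,162),(584,227),(364,270)]),[(-90,28,18),(90,28,18),(90,-28,18),(-90,-28,18)],.018,[.6,.08,-1.4]);print('sock',s,e.round(1).tolist())
t,e=fit('top',cv([(113,422),(170,443),(241,266),(248,229),(211,216)]),[(-24,-75,18),(24,-75,18),(24,75,18),(17,109,18),(-15,109,18)],0,[.5,.335,-1.9]);print('tail',t,e.round(1).tolist())
print('sock in jig',R.from_euler('z',-j[2]).apply([s[0]-j[0],s[1]-j[1],0])*1e3,s[2]-j[2])
print('home',T(j,(6,101,18)),'seat',T(j,(44,-3,18)))
E
```

```text
jig [ 0.5341359   0.0801542  -1.58755464] [[-0.6, 0.0], [0.4, -0.2], [0.2, -0.3], [-0.6, 0.3], [-0.1, 0.3], [0.5, -0.1], [0.1, -0.0]]
sock [ 0.59826625  0.09713734 -1.3888632 ] [[-0.4, -0.1], [0.0, -0.3], [0.3, 0.3], [0.0, 0.0]]
tail [ 0.49855372  0.33059143 -1.94595614] [[0.2, -0.1], [-0.1, 0.1], [-0.2, 1.2], [-0.0, -0.3], [0.1, -0.6]]
sock in jig [-18.05542055  63.83675155   0.        ] 0.19869144499321734
home [0.63502117 0.07246253 0.018     ] seat [0.53039899 0.03621065 0.018     ]
```

```bash
cat >> h.py <<'E'
J=np.array([0.5341,0.0802,-1.5876])
def jw(x,y,z): return T(J,[x,y,z])
def injig(p): q=R.from_euler('z',-J[2]).apply(np.array(p)-[J[0],J[1],0])*1e3; return q
def go(pos,zyaw,pitch=None):
    """needed turn (units) and then the shift (units) in the turned tool axes; tool down, tool z at yaw zyaw"""
    s=r.sense(); C=R.from_quat(s['tcp_rot'])
    best=None
    for k in (0,np.pi):
        z=np.array([np.cos(zyaw+k),np.sin(zyaw+k),0]); x=np.array([0,0,-1.])
        M=R.from_matrix(np.c_[x,np.cross(z,x),z]); rv=(C.inv()*M).as_rotvec()
        if best is None or np.linalg.norm(rv)<np.linalg.norm(best[0]): best=(rv,M)
    rv,M=best; d=np.array(pos)-s['position']
    print('t',s['time_s'],'q6',round(s['joints'][5],2),'jigpos',injig(s['position']).round(1),'turn',(rv/.12).round(2),'shift now-axes',(C.inv().apply(d)/.04).round(2),'turned',(M.inv().apply(d)/.04).round(2))
E
python3 -c "
from h import *
go(jw(-2,-12,150),J[2])"
```

```text
t 0.9 q6 -0.09 jigpos [-485.1 -358.8  218.7] turn [-2.45  0.   -0.  ] shift now-axes [  1.72 -11.8   -9.05] turned [  1.72  -8.67 -12.08]
```

```bash
python3 -m handwheel '[[[0,-0.5,-0.5,-1,0,0,93],[0,-0.7,-0.7,-1,0,0,93],[0,-0.7,-0.9,-0.45,0,0,93],[0,-0.7,-1,0,0,0,93],[0,-0.7,-1,0,0,0,93],[0,-0.7,-1,0,0,0,93],[0,-0.7,-1,0,0,0,93],[0,-0.7,-1,0,0,0,93]]]'; python3 -c "
from h import *
go(jw(-2,-12,150),J[2])"
```

```text
time_s: 1.9
position: [0.387, 0.2689, 0.2192]
tcp_rot: [-0.5, 0.499, 0.5, 0.501]
force: [1.0, 0.5, -0.4]
grip_width: 0.0929
t 1.9 q6 -1.07 jigpos [-186.2 -150.2  219.2] turn [0.14 0.02 0.02] shift now-axes [ 1.73 -3.37 -4.66] turned [ 1.73 -3.46 -4.6 ]
```

```bash
python3 -m handwheel '[[[0,-0.7,-1,0,0,0,93],[0.3,-0.7,-1,0.1,0,0,93],[0.4,-0.7,-1,0,0,0,93],[0.5,-0.7,-1,0,0,0,93],[0.5,-0.7,-0.7,0,0,0,93],[0,0,0,0,0,0,93]]]'; python3 - <<'E'
from h import *
go(jw(-2,-12,150),J[2])
P=camera_params('wrist');im,d=snapshot('wrist');cv2.imwrite('pics/w1.png',im)
np.savez('w1.npz',**P)
for t in ['jig_corner','socket_rail','socket_mouth','bolt_tip']:
    for m in mark_of('wrist',t)[:1]: print(t,m['conf'],np.array(m['location'])*[560,420])
E
```

```text
time_s: 2.65
position: [0.5321, 0.0704, 0.1513]
tcp_rot: [-0.497, 0.501, 0.495, 0.507]
force: [-0.2, 0.7, -0.1]
grip_width: 0.0929
t 2.65 q6 -1.52 jigpos [  9.8  -1.9 151.3] turn [-0.    0.03  0.06] shift now-axes [0.03 0.25 0.3 ] turned [0.03 0.25 0.3 ]
jig_corner 0.96 [200.088 312.018]
socket_rail 0.72 [305.088 260.484]
socket_mouth 0.93 [264.376 250.698]
```

View pics/w1.png

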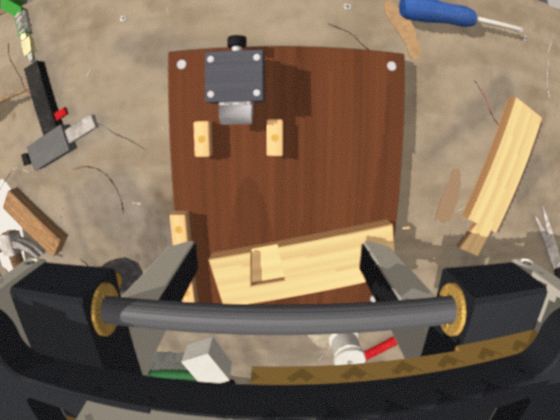

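```bash
python3 - <<'E'
from h import *
P=dict(np.load('w1.npz'))
uv=np.array([(168,53),(405,56),(193,122),(212,122),(212,157),(194,157),(267,120),(284,120),(283,156),(267,156),(170,211),(189,211)])
X=[(112,-145,18),(-112,-145,18),(83.5,-76,32),(69.5,-76,32),(69.5,-44,32),(83.5,-44,32),(18.5,-76,32),(4.5,-76,32),(4.5,-44,32),(18.5,-44,32),(111,10,33),(96,10,33)]
print(fit('wrist',uv,X,0,J,P))
E
```

```text
(array([ 0.5353286 ,  0.07953569, -1.59264368]), array([[ 0.36811953, -1.81119947],
       [ 0.84258691, -1.47736277],
       [ 0.93059137, -0.38891259],
       [-2.72659842, -0.96360138],
       [-1.84458792, -0.14127357],
       [ 1.03509378,  0.16668564],
       [ 0.25944148,  0.0370559 ],
       [-0.56016029,  0.086118  ],
       [ 0.18746827,  0.41857961],
       [ 0.25840579,  0.36767291],
       [ 0.26084552,  3.77669473],
       [-3.81471723,  3.89965726]]))
```

Wrist image confirms the jig within ~1 mm; socket rail edge well ahead of the fingers. Descend behind the rail's −y edge.

```bash
sed -i 's/^J=.*/J=np.array([0.5347,0.0799,-1.5900])/' h.py
python3 -m handwheel '[[[0.3,0.3,0.3,0,0.03,0.06,93],[0.8,0,0,0,0,0,93],[0.8,0,0,0,0,0,93],[0.8,0,0,0,0,0,93],[0.4,0,0,0,0,0,93],[0,0,0,0,0,0,93]]]'; python3 -c "
from h import *
go(jw(-2,65,23),J[2])"
```

```text
time_s: 3.65
position: [0.5168, 0.0945, 0.0278]
tcp_rot: [-0.5, 0.499, 0.498, 0.504]
force: [0.3, -0.1, 0.1]
grip_width: 0.0929
t 3.65 q6 -1.48 jigpos [-14.2 -18.2  27.8] turn [0.12 0.02 0.06] shift now-axes [ 0.13 -2.07 -0.34] turned [ 0.12 -2.08 -0.31]
```

```bash
python3 -m handwheel '[[[0.1,-0.3,-0.35,0.12,0.02,0.06,93],[0,-0.3,0,0,0,0,93],[0,-0.3,0,0,0,0,93],[0,-0.3,0,0,0,0,93],[0,-0.3,0,0,0,0,93],[0,-0.2,0,0,0,0,93],[0,-0.2,0,0,0,0,93]]]'; python3 -c "
from h import *
go(jw(-2,65,23),J[2])"
```

```text
time_s: 4.53
position: [0.5985, 0.0817, 0.0286]
tcp_rot: [-0.496, 0.503, 0.495, 0.506]
force: [-3.2, 0.1, 3.1]
grip_width: 0.0927
t 4.525 q6 -1.5 jigpos [-3.  63.8 28.6] turn [0.02 0.01 0.03] shift now-axes [ 0.14 -0.03 -0.02] turned [ 0.14 -0.03 -0.02]
```

```bash
python3 -m handwheel '[[[0,-0.1,0,0,0,0.03,93],[0,-0.15,0,0,0,0,93],[0,-0.2,0,0,0,0,93]]]'; python3 -c "
from h import *
go(jw(-2,65,23),J[2]);print(r.sense()['force'])"
```

```text
time_s: 4.9
position: [0.5988, 0.0817, 0.0282]
tcp_rot: [-0.485, 0.515, 0.506, 0.493]
force: [-50.6, -2.6, 45.5]
grip_width: 0.093
t 4.9 q6 -1.51 jigpos [-3.  64.  28.2] turn [ 0.03 -0.01 -0.35] shift now-axes [ 0.13 -0.03 -0.03] turned [ 0.13 -0.02 -0.03]
[-50.60469567  -2.61639121  45.54129948]
```

```bash
python3 -m handwheel '[[[0,0.3,0,0,0,-0.35,93],[-0.2,0.3,0,0,0,0,60],[-0.9,0,0,0,0,0,30],[-0.6,0,0,0,0,0,0],[0,0,0,0,0,0,0],[0,0,0,0,0,0,0]]]'; python3 - <<'E'
from h import *
go(jw(-140,98,90),J[2]);print(r.sense()['force'])
P=camera_params('wrist');im,d=snapshot('wrist');cv2.imwrite('pics/w2.png',im);np.savez('w2.npz',**P)
# expected socket rail top outline in view when flush against fence, x unknown
print(proj('wrist',T(J,[(-84,73,36),(96,73,36),(-112,129,33),(96,129,33)]),P).round(1))
E
```

```text
time_s: 5.65
position: [0.574, 0.0821, 0.0967]
tcp_rot: [-0.496, 0.505, 0.496, 0.503]
force: [-0.0, 0.0, -0.3]
grip_width: 0.0477
t 5.65 q6 -1.5 jigpos [-3.  39.3 96.7] turn [ 0.02 -0.01 -0.01] shift now-axes [ 0.16 -1.48  3.42] turned [ 0.17 -1.47  3.43]
[-0.04070136  0.03230092 -0.25008458]
[[380.  262.8]
 [155.7 261.3]
 [400.1 316.4]
 [166.3 316.5]]
```

View pics/w2.png

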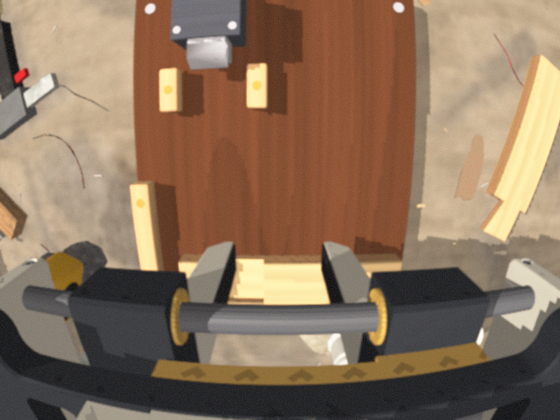

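The rail is now parallel against the fence (edge at row ~258, columns 180–402), about 18–20 mm short of the stop. Now push from its −x end.

```bash
python3 -m handwheel '[[[0,-0.2,0.7,0,0,0,0],[0,-0.3,0.9,0,0,0,0],[0,-0.4,0.9,0,0,0,0],[0,-0.4,0.9,0,0,0,0],[0.5,-0.2,0,0,0,0,0],[0.6,0,0,0,0,0,0],[0,0,0,0,0,0,0]]]'; python3 -c "
from h import *
go(jw(-102,98,28),J[2])"
```

```text
time_s: 6.58
position: [0.6331, 0.2199, 0.0394]
tcp_rot: [-0.493, 0.509, 0.498, 0.5]
force: [0.0, -0.1, 0.1]
grip_width: 0.0008
t 6.575 q6 -1.3 jigpos [-141.9   95.7   39.4] turn [ 0.02 -0.04 -0.12] shift now-axes [ 0.29 -0.06 -1.  ] turned [ 0.29 -0.06 -1.  ]
```

```bash
python3 -m handwheel '[[[0.3,-0.06,0,0,-0.04,-0.12,0],[0,0,-0.25,0,0,0,0],[0,0,-0.25,0,0,0,0],[0,0,-0.25,0,0,0,0],[0,0,-0.2,0,0,0,0],[0,0,-0.15,0,0,0,0]]]'; python3 -c "
from h import *
go(jw(-102,98,28),J[2])"
```

```text
time_s: 7.32
position: [0.6359, 0.1728, 0.0303]
tcp_rot: [-0.496, 0.504, 0.495, 0.506]
force: [-0.3, 2.1, 0.6]
grip_width: 0.0005
t 7.325 q6 -1.37 jigpos [-94.8  99.4  30.3] turn [0.01 0.01 0.02] shift now-axes [0.06 0.04 0.18] turned [0.06 0.04 0.18]
```

```bash
python3 -m handwheel '[[[0,0,-0.12,0,0,0,0],[0,0,-0.12,0,0,0,0]]]';python3 -m handwheel '[[[0,0,-0.12,0,0,0,0]]]'; python3 -c "
from h import *
go(jw(-102,98,28),J[2])"
```

```text
time_s: 7.58
position: [0.6364, 0.1694, 0.0321]
tcp_rot: [-0.494, 0.5, 0.497, 0.509]
force: [-0.6, 19.5, 2.0]
grip_width: 0.0004
time_s: 7.7
position: [0.6367, 0.1685, 0.0332]
tcp_rot: [-0.493, 0.498, 0.499, 0.51]
force: [-0.3, 15.7, 2.1]
grip_width: 0.0002
t 7.7 q6 -1.39 jigpos [-90.5 100.3  33.2] turn [0.02 0.15 0.06] shift now-axes [0.13 0.06 0.28] turned [0.13 0.06 0.29]
```

```bash
python3 -m handwheel '[[[0,0,0.4,0,0.1,0.06,0],[-0.8,0,0,0,0,0,30],[-0.9,0.5,-0.5,0,0,0,93],[-0.9,0.7,-0.9,0,0,0,93],[0,0.6,-0.9,0,0,0,93],[0,0.5,-0.6,0,0,0,93],[0,0.3,-0.3,0,0,0,93],[0,0,0,0,0,0,93]]]'; python3 - <<'E'
from h import *
go(jw(0,45,28),J[2])
P=camera_params('wrist');im,d=snapshot('wrist');cv2.imwrite('pics/w3.png',im);np.savez('w3.npz',**P)
q=proj('wrist',T(J,[(-84,73,36),(96,73,36),(38,73,27),(96,129,18)]),P);print(q.round(1))
for t in ['jig_corner','socket_mouth','socket_rail']:
  for m in mark_of('wrist',t)[:1]: print(t,m['conf'],np.array(m['location'])*[560,420])
E
```

```text
time_s: 8.7
position: [0.529, 0.0561, 0.1418]
tcp_rot: [-0.497, 0.504, 0.496, 0.503]
force: [0.6, 0.4, -0.6]
grip_width: 0.0662
t 8.7 q6 -1.54 jigpos [ 23.9  -5.2 141.8] turn [ 0.04 -0.02  0.  ] shift now-axes [ 2.84 -1.26  0.6 ] turned [ 2.85 -1.26  0.6 ]
[[387.4 283.3]
 [203.6 283.9]
 [263.7 281. ]
 [211.9 320.1]]
jig_corner 0.84 [213.472 317.016]
socket_mouth 0.96 [262.416 284.592]
socket_rail 0.63 [294.224 298.788]
```

View pics/w3.png

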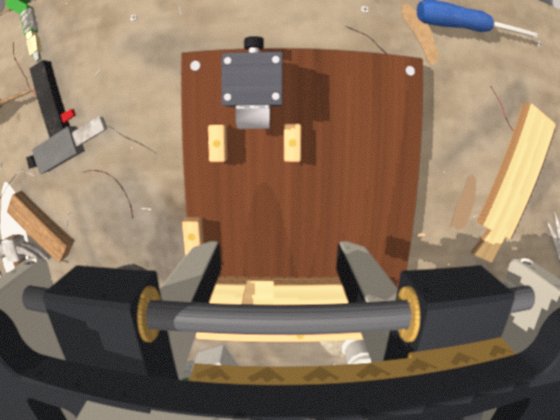

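The socket mouth appears at (262,285) vs. predicted (264,281): home within ~1 mm. One more firm push against the fence.

```bash
python3 -m handwheel '[[[0.8,-0.3,0.3,0,0,0,93],[0.8,-0.3,0.2,0,0,0,93],[0.7,-0.3,0,0,0,0,93],[0.4,-0.1,0,0,0,0,93],[0,-0.2,0,0,0,0,93],[0,-0.2,0,0,0,0,93],[0,-0.2,0,0,0,0,93],[0,-0.15,0,0,0,0,93]]]'; python3 -c "
from h import *
go(jw(0,64,28),J[2])"
```

```text
time_s: 9.9
position: [0.6003, 0.0804, 0.0323]
tcp_rot: [-0.496, 0.505, 0.5, 0.499]
force: [-40.1, -2.6, 22.5]
grip_width: 0.0931
t 9.9 q6 -1.51 jigpos [-1.7 65.6 32.3] turn [ 0.1  -0.02 -0.09] shift now-axes [ 0.11  0.04 -0.04] turned [ 0.11  0.04 -0.04]
```

Force 40 N, same stop position: the socket rail is home. Now over to the tail rail.

```bash
python3 -m handwheel '[[[0,0.4,0,0,0,-0.1,93],[-0.8,0.4,0,0,0,0,93],[-1,0.4,0,0,0,0,93],[-0.8,0,0,0,0,0,93],[0,0,0.5,1,0,0,93],[0,0,0.7,1,0,0,93],[0,0,0.9,0.9,0,0,93]]]'; python3 -c "
from h import *
t=np.array([0.4986,0.3306,-1.946])
go(T(t,(0,-12,100)),t[2])"
```

```text
time_s: 10.78
position: [0.5693, 0.1631, 0.1492]
tcp_rot: [-0.403, 0.58, 0.396, 0.587]
force: [0.1, 0.2, 0.2]
grip_width: 0.0931
t 10.775 q6 -1.0 jigpos [-83.9  33.  149.2] turn [0.04 0.03 0.11] shift now-axes [1.19 3.48 3.26] turned [1.23 3.48 3.25]
```

```bash
python3 -m handwheel '[[[0,0.7,0.7,0.04,0.03,0.1,93],[0.2,0.7,0.7,0,0,0,93],[0.2,0.7,0.7,0,0,0,93],[0.3,0.7,0.6,0,0,0,93],[0.3,0.4,0.3,0,0,0,93],[0,0,0,0,0,0,93]]]'; python3 - <<'E'
from h import *
t=np.array([0.4986,0.3306,-1.946])
go(T(t,(0,-12,3)),t[2])
P=camera_params('wrist');im,d=snapshot('wrist');cv2.imwrite('pics/w4.png',im);np.savez('w4.npz',**P)
print(proj('wrist',T(t,[(-24,-75,18),(24,-75,18),(24,75,18)]),P).round(1))
E
```

```text
time_s: 11.52
position: [0.4984, 0.3297, 0.116]
tcp_rot: [-0.399, 0.58, 0.396, 0.59]
force: [-0.4, -0.2, -0.4]
grip_width: 0.0933
t 11.525 q6 -0.69 jigpos [-249.   -41.1  116. ] turn [-0.01  0.08  0.09] shift now-axes [ 2.82  0.34 -0.  ] turned [2.82 0.3  0.02]
[[308.  117.5]
 [248.1 117.6]
 [252.4 285.1]]
```

View pics/w4.png

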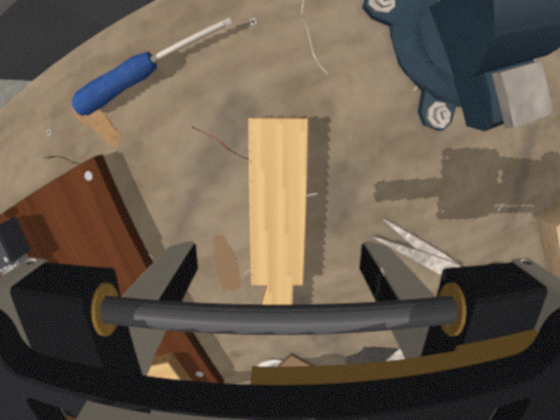

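Wrist image: free-end corners (249,118),(308,117) and shoulder (250,285), matching predictions within a pixel. Descend and grip.

```bash
python3 -m handwheel '[[[0.6,0.2,0,0,0.08,0.09,93],[0.8,0.1,0,0,0,0,93],[0.7,0,0,0,0,0,93],[0.35,0,0,0,0,0,93],[0,0,0,0,0,0,93]]]' 30; python3 - <<'E'
from h import *
t=np.array([0.4986,0.3306,-1.946])
go(T(t,(0,-12,3)),t[2])
E
```

```text
time_s: 12.2
position: [0.4903, 0.3291, 0.0132]
tcp_rot: [-0.396, 0.586, 0.395, 0.586]
force: [-0.3, -0.3, -0.2]
grip_width: 0.093
t 12.2 q6 -0.68 jigpos [-248.3  -49.2   13.2] turn [-0.07 -0.01  0.01] shift now-axes [0.26 0.12 0.11] turned [0.26 0.12 0.11]
```

```bash
python3 -m handwheel '[[[0.25,0.1,0.1,-0.07,0,0,93],[0,0,0,0,0,0,60],[0,0,0,0,0,0,30],[0,0,0,0,0,0,30],[0,0,0,0,0,0,30],[0,0,0,0,0,0,30]]]' 30; python3 - <<'E'
from h import *
t=np.array([0.4986,0.3306,-1.946])
go(T(t,(0,-12,3)),t[2])
E
```

```text
time_s: 12.95
position: [0.4906, 0.3359, 0.0063]
tcp_rot: [-0.399, 0.583, 0.397, 0.586]
force: [0.2, 0.0, -0.4]
grip_width: 0.0477
t 12.95 q6 -0.68 jigpos [-255.1  -49.     6.3] turn [0.   0.02 0.04] shift now-axes [ 0.08  0.06 -0.05] turned [ 0.08  0.06 -0.05]
```

```bash
python3 -m handwheel '[[[-0.6,0,0,0,0,0,30],[-1,0,0,0,0,0,30],[-1,0,0,0,0,0,30],[-0.6,0,0,-0.5,0,0,30],[0,0,0,-0.9,0,0,30],[0,0,0,-0.9,0,0,30],[0,0,0,-0.7,0,0,30]]]'; python3 - <<'E'
from h import *
go(jw(44,-15,130),J[2])
E
```

```text
time_s: 13.82
position: [0.4889, 0.3351, 0.1377]
tcp_rot: [-0.5, 0.5, 0.498, 0.502]
force: [-1.3, 0.3, -1.7]
grip_width: 0.0476
t 13.825 q6 -1.05 jigpos [-254.3  -50.7  137.7] turn [0.12 0.   0.03] shift now-axes [ 0.19 -0.78 -7.47] turned [ 0.19 -0.89 -7.46]
```

```bash
python3 -m handwheel '[[[0,0,-0.7,0.1,0,0,30],[0,-0.1,-1,0,0,0,30],[0,-0.2,-1,0,0,0,30],[0,-0.2,-1,0,0,0,30],[0,-0.2,-1,0,0,0,30],[0,0,-1,0,0,0,30],[0,0,-0.9,0,0,0,30],[0,0,-0.4,0,0,0,30]]]'; python3 - <<'E'
from h import *
go(jw(44,-15,130),J[2])
P=camera_params('wrist');im,d=snapshot('wrist');cv2.imwrite('pics/w5.png',im);np.savez('w5.npz',**P)
s=r.sense();np.savez('s5.npz',p=s['position'],q=s['tcp_rot'])
for t in ['tail_rail','tail_root','free_end']:
  for m in mark_of('wrist',t)[:1]: print(t,m['conf'],np.array(m['location'])*[560,420])
C=R.from_quat(s['tcp_rot'])
# tool axes: x->-rail z, y->-rail y, z->-rail x ; rail y=-12 & z=6.3 at TCP
f=lambda X:s['position']+C.apply(np.array([[-(z-6.3),-(y+12),-x] for x,y,z in X])/1e3)
print(proj('wrist',f([(-24,-75,18),(24,-75,18),(24,75,18),(-24,75,18),(0,0,0),(0,-75,18),(-3,75,9)]),P).round(1))
im,d=snapshot('top');cv2.imwrite('pics/top5.png',im)
E
```

```text
time_s: 14.82
position: [0.5127, 0.0475, 0.1371]
tcp_rot: [-0.498, 0.502, 0.496, 0.504]
force: [-0.3, 0.1, -0.6]
grip_width: 0.0478
t 14.825 q6 -1.57 jigpos [ 32.8 -21.4 137.1] turn [0.06 0.   0.02] shift now-axes [ 0.18 -0.16 -0.28] turned [ 0.18 -0.16 -0.28]
tail_root 0.93 [282.296 370.02 ]
free_end 0.6 [279.776 142.002]
[[326.4 144.8]
 [225.7 144.9]
 [240.2 381.4]
 [313.1 381.4]
 [276.4 271. ]
 [276.  144.4]
 [281.1 372.9]]
```

View pics/w5.png

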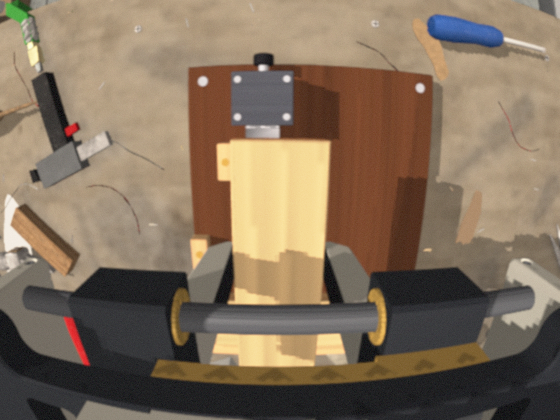

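```bash
cat > hand.py <<'E'
from h import *
def held(im,P,s,x0=(0,-12,6.3,0,0)):
    """least-squares of rail in hand: lateral x, y at TCP, z at TCP, yaw err, pitch err from image edges"""
    g=cv2.cvtColor(im,cv2.COLOR_BGR2GRAY).astype(float); C=R.from_quat(s['tcp_rot'])
    def W(p,X):
        X=np.array(X,float)-[0,p[1],p[2]]; X=R.from_euler('zx',[p[3],p[4]]).apply(X)+[p[0],0,0]
        return s['position']+C.apply(np.c_[-X[:,2],-X[:,1],-X[:,0]]/1e3)
    ys=np.linspace(-72,-25,24); xs=np.linspace(-20,20,15)
    E=[([(-24,y,18) for y in ys],(1,0)),([(24,y,18) for y in ys],(-1,0)),([(x,-75,18) for x in xs],(0,-1))]
    obs=[];k=np.arange(-14,15)
    mod=[]
    for X,n in E:
        q=proj('wrist',W(x0,X),P)
        for a,X1 in zip(q,X):
            pts=(a+np.outer(k,n)).astype(np.float32)
            v=cv2.remap(im.astype(np.float32)[:,:,1],pts[None,:,0],pts[None,:,1],cv2.INTER_LINEAR)[0]
            dv=np.convolve(v,[1,1,0,-1,-1],'valid') # outward drop is negative
            i=np.argmin(dv)+2
            obs.append((a@n)+k[i]);mod.append((X1,n))
    X=[m[0] for m in mod];N=np.array([m[1] for m in mod],float);obs=np.array(obs)
    f=lambda p:np.r_[(proj('wrist',W(p,X),P)*N).sum(1)-obs,[ (p[2]-6.3)*3,p[4]*200]]
    return least_squares(f,x0,loss='soft_l1',x_scale=[1,1,1,.01,.01]),W
E
python3 - <<'E'
from hand import *
im=cv2.imread('pics/w5.png');P=dict(np.load('w5.npz'));a=np.load('s5.npz');s=dict(position=a['p'],tcp_rot=a['q'])
o,W=held(im,P,s);print(o.x.round(4),o.cost,np.abs(o.fun[:63]).mean())
pr=W(o.x,[(0,0,0),(0,-75,18),(-3,75,9),(0,75,0)])
print([injig(p).round(1) for p in pr])
# jig check in same picture
q=proj('wrist',T(J,[(112,-145,18),(-112,-145,18),(96,10,33),(111,10,33)]),P);print(q.round(1))
E
```

```text
[-1.2199e+00 -9.7367e+00  6.3303e+00  3.9000e-03 -1.9000e-03] 79.93242889821472 1.7033562808443412
[array([ 32.5, -11.6, 130.7]), array([ 33.3, -86.6, 148.7]), array([ 28.7,  63.3, 139.8]), array([ 31.7,  63.4, 130.8])]
[[189.1  66.3]
 [434.8  75.4]
 [208.  239.5]
 [192.1 239.2]]
```

```bash
cat >> hand.py <<'E'
def rail(target,pitch_deg,lat=0.0,yc=-9.7,zc=6.3):
    """rail origin in jig now; turn & shift (tool units) to bring it to target (jig mm) at pitch (free end up)"""
    s=r.sense();C=R.from_quat(s['tcp_rot']);Jr=R.from_euler('z',J[2])
    K=R.from_matrix(np.array([[0,0,-1],[0,-1,0],[-1,0,0]]).T)  # rail vec -> tool vec
    off=np.array([lat,-yc,-zc])
    Rr=Jr.inv()*C*K; o=injig(s['position'])+Rr.apply(off)
    Mt=Jr*R.from_euler('x',-np.radians(pitch_deg))*K.inv()
    tcp=np.array(target)-R.from_euler('x',-np.radians(pitch_deg)).apply(off)
    d=jw(*tcp)-s['position']
    print('t',round(s['time_s'],2),'rail o',o.round(1),'rpy',Rr.as_euler('xyz',degrees=True).round(2),'w',round(s['grip_width']*1e3,1),'F',np.round(s['force'],1))
    print(' turn',((C.inv()*Mt).as_rotvec()/.12).round(2),'shift now',(C.inv().apply(d)/.04).round(2),'turned',(Mt.inv().apply(d)/.04).round(2))
    return s
E
python3 -c "
from hand import *
rail((44,-3.8,58),9)"
```

```text
t 15.07 rail o [ 30.  -11.6 130.8] rpy [0.16 0.06 0.53] w 47.8 F [ 0.7  0.4 -1. ]
 turn [0.08 0.   1.33] shift now [ 1.78 -0.21 -0.35] turned [ 1.73 -0.5  -0.35]
```

```bash
python3 -m handwheel '[[[0,-0.2,-0.2,0.08,0,0.6,30],[0,-0.1,-0.1,0,0,0.7,30],[0.5,0,0,0,0,0,30],[0.6,0,0,0,0,0,30],[0,0,0,0,0,0,30]]]'; python3 - <<'E'
from hand import *
s=rail((44,-3.8,58),9)
s=r.sense();P=camera_params('wrist');im,d=snapshot('wrist');cv2.imwrite('pics/w6.png',im);np.savez('w6.npz',**P);np.savez('s6.npz',p=s['position'],q=s['tcp_rot'])
E
```

```text
time_s: 15.7
position: [0.5163, 0.0445, 0.0892]
tcp_rot: [-0.456, 0.54, 0.535, 0.463]
force: [0.0, 0.6, -1.9]
grip_width: 0.0475
t 15.7 rail o [35.6 -9.1 81.5] rpy [-8.96  0.11  0.4 ] w 47.5 F [ 0.   0.6 -1.9]
 turn [0.06 0.01 0.01] shift now [ 0.56 -0.22 -0.21] turned [ 0.56 -0.22 -0.21]
```

View pics/w6.png

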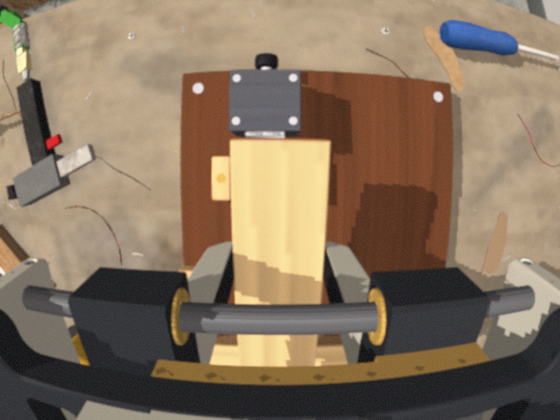

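```bash
python3 - <<'E'
from hand import *
im=cv2.imread('pics/w6.png');P=dict(np.load('w6.npz'));a=np.load('s6.npz');s=dict(position=a['p'],tcp_rot=a['q'])
o,W=held(im,P,s,(-1.2,-9.7,6.3,0,0));print(o.x.round(4),np.abs(o.fun[:63]).mean())
print([injig(p).round(1) for p in W(o.x,[(0,0,0),(0,-75,18),(0,75,0)])])
uv=[(231,70),(300,71),(211,157),(211,200),(182,72),(452,81)]
for u,z in zip(uv,[.055,.055,.032,.032,.018,.018]): print(u,injig(at_z('wrist',u,z,P)).round(1))
E
```

```text
[ 2.9200e-01 -9.3352e+00  6.8554e+00 -2.0100e-02  3.8000e-03] 0.9631562561024162
[array([36.1, -9.5, 81. ]), array([ 35.2, -80.9, 110.2]), array([37.1, 64.6, 69.6])]
(231, 70) [  67.6 -132.8   55. ]
(300, 71) [  22.1 -131.9   55. ]
(211, 157) [ 84.6 -75.2  32. ]
(211, 200) [ 84.8 -43.9  32. ]
(182, 72) [ 113.  -145.1   18. ]
(452, 81) [-112.1 -146.9   18. ]
```

```bash
python3 - <<'E'
from hand import *
for n in '56':
    im=cv2.imread(f'pics/w{n}.png').astype(int);P=dict(np.load(f'w{n}.npz'));a=np.load(f's{n}.npz');s=dict(position=a['p'],tcp_rot=a['q'])
    o,W=held(im.astype(np.uint8),P,s)
    for y in (-70,-60,-50,-40,-30):
        q=proj('wrist',W([0,-9.6,6.3,0,0],[(24,y,18),(-24,y,18)]),P);row=int(q[0,1])
        b=im[row,:,2]-im[row,:,0]*0  # red: wood bright
        l=int(q[0,0]);rr=int(q[1,0])
        print(n,y,row,q[:,0].round(1),'L',im[row,l-6:l+9,1],'R',im[row,rr-8:rr+8,1])
E
```

```text
5 -70 150 [225.8 326.3] L [221 224 226 224 226 225 221 222 218 219 218 221 223 222 222] R [217 215 209 210 210 214 218 219 219 216 194 159 111  81  69  67]
5 -60 170 [226.4 325.7] L [220 223 221 223 222 223 220 216 217 218 220 225 221 218 219] R [223 225 225 225 226 224 224 221 219 219 202 162 116  85  71  72]
5 -50 190 [227.1 325.1] L [ 72  69  69  68  69  69  69  72  87 146 201 219 220 217 219] R [225 226 226 225 225 224 221 220 217 198 164 122  88  68  71  67]
5 -40 210 [227.9 324.3] L [ 70  71  74  67  67  67  70  72  73 105 163 208 220 219 217] R [223 225 227 224 223 221 218 218 213 194 167 124  89  68  72  69]
5 -30 229 [228.8 323.5] L [ 75  67  68  70  71  69  67  70  77 136 196 221 221 213 216] R [220 225 226 223 223 220 220 215 211 187 154 115  84  69  70  64]
6 -70 150 [227.9 328.3] L [ 72  80  72  75  73  78  75  84 120 180 224 226 224 223 224] R [216 214 217 218 218 221 221 220 199 162 111  73  51  50  47  42]
6 -60 170 [228.4 327.8] L [225 225 224 222 221 218 199 185 195 216 226 225 221 222 221] R [225 228 227 226 224 223 223 221 208 170 117  73  55  48  49  50]
6 -50 190 [229.1 327.1] L [223 220 218 221 218 204 179 174 210 222 225 223 222 221 221] R [228 228 226 224 224 221 221 206 170 118  78  50  54  49  49  46]
6 -40 210 [229.9 326.3] L [ 72  76  76  76  76  75  83 105 162 210 222 217 208 214 220] R [227 225 224 223 224 223 215 201 169 126  90  72  75  73  72  71]
6 -30 229 [230.8 325.5] L [ 72  73  77  77  75  74  81 137 198 221 222 222 220 218 219] R [226 225 225 223 221 220 211 194 159 117  85  69  72  75  66  69]
```

```bash
sed -i 's/^J=.*/J=np.array([0.5347,0.0790,-1.5900])/' h.py
python3 -m handwheel '[[[0.2,-0.1,-0.1,0,0,0,30],[0.2,-0.12,-0.13,0,0,0,30],[0.2,0,0,0,0,0,30],[0.1,0,0,0,0,0,30],[0,0,0,0,0,0,30],[0,0,0,0,0,0,30]]]'; python3 - <<'E'
from hand import *
s=rail((44,-3.8,35.2),9)
s=r.sense();P=camera_params('wrist');im,d=snapshot('wrist');cv2.imwrite('pics/w7.png',im);np.savez('w7.npz',**P);np.savez('s7.npz',p=s['position'],q=s['tcp_rot'])
c=im[40:300,160:460];cv2.imwrite('pics/w7c.png',cv2.resize(c,None,fx=2.3,fy=2.3,interpolation=cv2.INTER_CUBIC))
E
```

```text
time_s: 16.5
position: [0.5233, 0.035, 0.0618]
tcp_rot: [-0.458, 0.538, 0.534, 0.465]
force: [0.2, -0.7, -0.6]
grip_width: 0.048
t 16.5 rail o [44.2 -1.9 54.1] rpy [-8.57  0.11  0.42] w 48.0 F [ 0.2 -0.7 -0.6]
 turn [0.06 0.01 0.06] shift now [ 0.47 -0.03  0.01] turned [ 0.47 -0.03  0.01]
```

View pics/w7c.png

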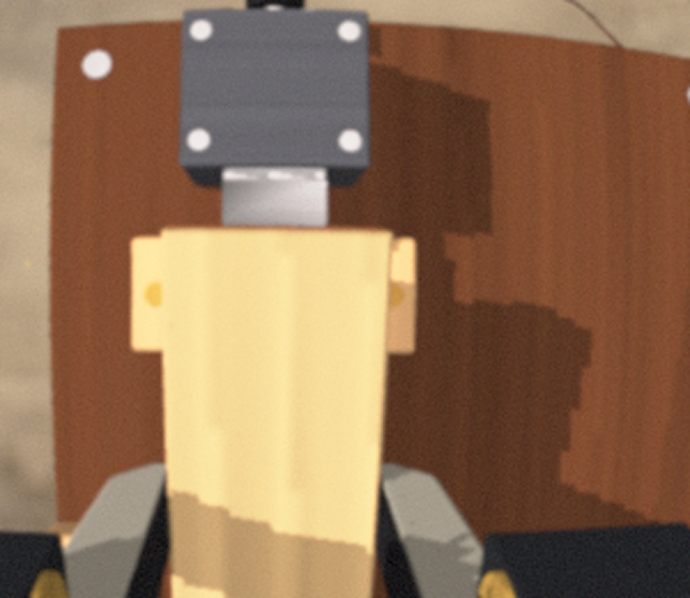

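The rail end sits centred between blocks (centre col 277 vs. nose 275), but its centre line drifts left toward the tail, meaning a small yaw in the hand. Check it numerically.

```bash
python3 - <<'E'
from hand import *
im=cv2.imread('pics/w7.png');P=dict(np.load('w7.npz'));a=np.load('s7.npz');s=dict(position=a['p'],tcp_rot=a['q'])
for x0 in ([0,-9.6,6.3,0,0],[0,-9.6,6.3,-.02,0]):
    o,W=held(im,P,s,x0);print(o.x.round(4),np.abs(o.fun[:63]).mean())
    print([injig(p).round(1) for p in W(o.x,[(0,0,0),(0,-75,18),(0,75,0)])])
f=lambda u:(np.array(u)/2.3+[160,40])
for n,u,z in [('nose',(275,225),.039),('house',(275.5,100),.055),('blkL',(131,290),.032),('blkR',(416,300),.032),('bdL',(57,30),.018)]: print(n,injig(at_z('wrist',f(u),z,P)).round(1))
im,d=snapshot('top');cv2.imwrite('pics/t7.png',im)
for t in ['tail_rail','tail_root','free_end','socket_mouth']:
  for m in mark_of('top',t)[:1]:print(t,m['conf'],np.array(m['location'])*[560,420])
E
```

```text
[ 0.2356  2.8489  6.2035 -0.0063 -0.3993] 3.1884633301319227
[array([ 44.5, -16.2,  58. ]), array([ 44.5, -70.8, 112.5]), array([44.4, 47.7, 18.9])]
[ 1.1171 -0.1703  6.2135 -0.016  -0.3364] 3.2178673259517905
[array([ 45.4, -13.3,  56.2]), array([ 44.7, -71.2, 107.2]), array([46. , 53. , 21.2])]
nose [ 43.8 -78.1  39. ]
house [  44.  -108.1   55. ]
blkL [ 83.5 -60.9  32. ]
blkR [  4.5 -58.7  32. ]
bdL [ 111.5 -143.1   18. ]
tail_rail 0.58 [329.28  209.412]
free_end 0.55 [336.616 232.806]
```

```bash
python3 - <<'E'
from hand import *
P=dict(np.load('w7.npz'));a=np.load('s7.npz');C=R.from_quat(a['q'])
im=cv2.imread('pics/w7.png')[:,:,1].astype(float)
n=C.apply([1,0,0]);p0=a['p']+n*(-.0117)
def hit(u):
    e,v=ray('wrist',u,P);X=e+v*(n@(p0-e))/(n@v);return injig(X),C.inv().apply(X-a['p'])*1e3
for row in (200,210,220,230,240,250):
    g=cv2.GaussianBlur(im[row:row+1],(1,1),0)[0]
    l=np.where(g[200:250]>150)[0][0]+200; rr=np.where(g[300:345]>140)[0][-1]+300
    A,a1=hit((l-.5,row));B,b1=hit((rr+.5,row))
    print(row,l,rr,'jig mid',((A+B)/2).round(2),'w',(A-B)[0].round(1),'toolz mid',((a1+b1)/2)[2].round(2))
print([ [x.round(1) for x in hit(np.array(u)/2.3+[160,40])] for u in [(161,230),(393,232)]])
E
```

```text
200 231 327 jig mid [ 44.07 -44.17  78.7 ] w 47.9 toolz mid 0.44
210 231 326 jig mid [ 44.28 -39.09  77.93] w 47.8 toolz mid 0.19
220 231 325 jig mid [ 44.49 -33.92  77.15] w 47.7 toolz mid -0.06
230 232 325 jig mid [ 44.2  -28.65  76.36] w 47.7 toolz mid 0.19
240 232 324 jig mid [ 44.42 -23.26  75.55] w 47.7 toolz mid -0.07
250 207 344 jig mid [ 45.73 -17.53  74.68] w 72.2 toolz mid -1.42
[[array([ 67.6, -73.2,  83.1]), array([-11.7,  65.2, -22.9])], [array([ 19.6, -73.1,  83.1]), array([-11.7,  64.9,  25.1])]]
```

```bash
python3 -m handwheel '[[[0.1,0,0.02,-0.13,0,0.06,30],[0.1,0,0,0,0,0,30],[0,0,0,0,0,0,30],[0,0,0,0,0,0,30]]]'; python3 - <<'E'
from hand import *
s=rail((43.5,-3.8,35.2),9)
P=camera_params('wrist');im0,d=snapshot('wrist');C=R.from_quat(s['tcp_rot']);im=im0[:,:,1].astype(float)
n=C.apply([1,0,0]);p0=s['position']+n*(-.0117)
def hit(u):
    e,v=ray('wrist',u,P);return injig(e+v*(n@(p0-e))/(n@v))
M=[]
for row in range(196,242,3):
    g=im[row]; l=np.where(g[200:250]>150)[0][0]+200; rr=np.where(g[300:345]>140)[0][-1]+300
    # subpixel
    l=l-(g[l]-150)/(g[l]-g[l-1]); rr=rr+(g[rr]-140)/(g[rr]-g[rr+1])
    A,B=hit((l,row)),hit((rr,row));M.append((*((A+B)/2)[:2],(A-B)[0]))
M=np.array(M);k=np.abs(M[:,2]-48)<1.5;print(k.sum());f=np.polyfit(M[k,1],M[k,0],1);print('slope',f[0],'x at -70,0,72,90',np.polyval(f,[-70,0,72,90]).round(2))
E
```

```text
time_s: 17.3
position: [0.5219, 0.036, 0.0532]
tcp_rot: [-0.459, 0.535, 0.54, 0.459]
force: [-0.5, -0.5, -2.0]
grip_width: 0.0478
t 17.3 rail o [43.  -3.4 45.5] rpy [-9.02  0.26  1.38] w 47.8 F [-0.5 -0.5 -2. ]
 turn [ 0.2   0.01 -0.  ] shift now [ 0.26 -0.03 -0.01] turned [ 0.26 -0.03 -0.01]
15
slope -0.010233760106385176 x at -70,0,72,90 [44.12 43.4  42.66 42.48]
```

```bash
python3 -m handwheel '[[[0.1,-0.01,-0.015,0.05,0,0,30],[0.08,0,0,0,0,0,30],[0,0,0,0,0,0,30],[0,0,0,0,0,0,30]]]'; python3 - <<'E'
from hand import *
s=rail((44,-3.8,35.2),9)
P=camera_params('wrist');im0,d=snapshot('wrist');C=R.from_quat(s['tcp_rot']);im=im0[:,:,1].astype(float)
n=C.apply([1,0,0]);p0=s['position']+n*(-.0117)
def hit(u):
    e,v=ray('wrist',u,P);return injig(e+v*(n@(p0-e))/(n@v))
M=[]
for row in range(196,242,3):
    g=im[row]; l=np.where(g[200:250]>150)[0][0]+200; rr=np.where(g[300:345]>140)[0][-1]+300
    l=l-(g[l]-150)/(g[l]-g[l-1]); rr=rr+(g[rr]-140)/(g[rr]-g[rr+1])
    A,B=hit((l,row)),hit((rr,row));M.append((*((A+B)/2)[:2],(A-B)[0]))
M=np.array(M);k=np.abs(M[:,2]-48)<1.5;print(k.sum());f=np.polyfit(M[k,1],M[k,0],1);print('slope',f[0],'x at -70,0,72,90',np.polyval(f,[-70,0,72,90]).round(2))
E
```

```text
time_s: 17.85
position: [0.5211, 0.0353, 0.0455]
tcp_rot: [-0.458, 0.537, 0.538, 0.46]
force: [-0.3, -0.3, -0.9]
grip_width: 0.0479
t 17.85 rail o [43.8 -4.2 37.8] rpy [-9.02  0.2   1.01] w 47.9 F [-0.3 -0.3 -0.9]
 turn [ 0.15  0.01 -0.  ] shift now [ 0.06 -0.02 -0.  ] turned [ 0.06 -0.02 -0.  ]
15
slope -0.001896578946931616 x at -70,0,72,90 [44.32 44.19 44.05 44.02]
```

No contact force with the tail tip computed 6 mm below the rail's top: it is entering the socket. Lower further.

```bash
python3 -m handwheel '[[[0.05,-0.01,0,0,0,0,30],[0.04,0,0,0,0,0,30],[0,0,0,0,0,0,30]]]'; python3 -c "
from hand import *
s=rail((44,-3.8,35.2),9)
im,d=snapshot('scene');c=im[150:330,200:440];cv2.imwrite('pics/sc8.png',cv2.resize(c,None,fx=3,fy=3,interpolation=cv2.INTER_CUBIC))
"
```

```text
time_s: 18.27
position: [0.522, 0.0353, 0.0428]
tcp_rot: [-0.459, 0.537, 0.538, 0.461]
force: [-0.8, -1.1, -0.6]
grip_width: 0.0478
t 18.27 rail o [43.7 -3.2 35.1] rpy [-8.89  0.2   1.01] w 47.8 F [-0.8 -1.1 -0.6]
 turn [0.15 0.01 0.02] shift now [-0.    0.01 -0.  ] turned [-0.    0.01 -0.  ]
```

View pics/sc8.png

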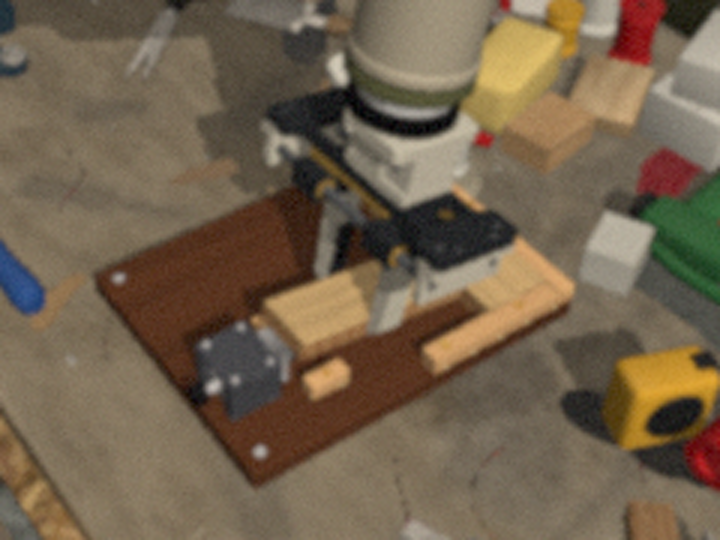

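The scene view shows the tail in the socket region, free end raised at the bolt nose (~(290,340)). Feel for contact.

```bash
python3 -m handwheel '[[[0.04,0.01,0,0,0,0,30],[0.04,0,0,0,0,0,30],[0,0,0,0,0,0,30]]]'; python3 -c "
from hand import *
s=rail((44,-3.8,35.2),9)"
```

```text
time_s: 18.7
position: [0.5222, 0.0353, 0.0425]
tcp_rot: [-0.459, 0.536, 0.537, 0.461]
force: [-1.1, 0.2, 0.5]
grip_width: 0.0479
t 18.7 rail o [43.8 -3.1 34.8] rpy [-8.78  0.19  1.01] w 47.9 F [-1.1  0.2  0.5]
 turn [0.15 0.   0.03] shift now [-0.01  0.02 -0.  ] turned [-0.01  0.02 -0.  ]
```

```bash
python3 -m handwheel '[[[0.08,0.01,0,0,0,0,30],[0.08,0,0,0,0,0,30]]]'; python3 -c "
from hand import *
s=rail((44,-3.8,35.2),9)"
```

```text
time_s: 18.95
position: [0.5222, 0.0353, 0.0403]
tcp_rot: [-0.46, 0.536, 0.537, 0.462]
force: [-9.4, -0.2, 23.9]
grip_width: 0.0477
t 18.95 rail o [43.8 -3.  32.6] rpy [-8.65  0.18  1.01] w 47.7 F [-9.4 -0.2 23.9]
 turn [0.15 0.   0.05] shift now [-0.06  0.03 -0.  ] turned [-0.06  0.03 -0.  ]
```

24 N contact with tip computed at the socket floor (25–27 mm, versus 36 for rail top): the tail is in. Release and retreat.

```bash
python3 -m handwheel '[[[-0.03,0,0,0,0,0,55],[0,0,0,0,0,0,70],[0,0,0,0,0,0,80],[-0.3,0,0,0,0,0,80],[-0.6,0,0,0,0,0,80],[-0.8,0,0,0,0,-0.7,40],[-0.3,0.4,0,0,0,-0.7,0],[0,0.6,0,0,0,0,0]]]'; python3 - <<'E'
from hand import *
go(jw(44,-62,62),J[2])
P=camera_params('wrist');im,d=snapshot('wrist');cv2.imwrite('pics/w9.png',im)
E
```

```text
time_s: 19.95
position: [0.4944, 0.0349, 0.1254]
tcp_rot: [-0.504, 0.494, 0.495, 0.507]
force: [-0.7, 0.8, -0.1]
grip_width: 0.0545
t 19.95 q6 -1.61 jigpos [ 44.8 -39.4 125.4] turn [0.15 0.03 0.18] shift now-axes [1.57 0.6  0.03] turned [1.58 0.56 0.02]
```

View pics/w9.png

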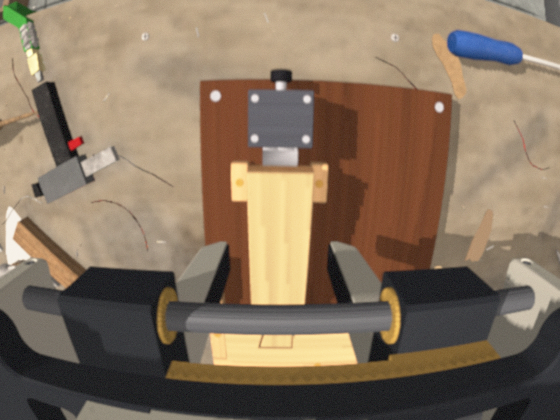

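The rail lies centred between the blocks, tail in the socket (around (275,340)), free end against the bolt nose (280,165). Now press.

```bash
python3 -m handwheel '[[[0.5,0.25,0,0.15,0.03,0.18,0],[0.5,0.25,0,0,0,0,0],[0.4,0,0,0,0,0,0],[0,0,0,0,0,0,0]]]'; python3 - <<'E'
from hand import *
go(jw(44,-58,36),J[2]);print(r.sense()['force'],r.sense()['grip_width'])
E
```

```text
time_s: 20.5
position: [0.4717, 0.0353, 0.0645]
tcp_rot: [-0.493, 0.508, 0.496, 0.504]
force: [0.5, -0.8, -0.0]
grip_width: 0.0103
t 20.5 q6 -1.58 jigpos [ 44.9 -62.2  64.5] turn [-0.03 -0.01 -0.06] shift now-axes [ 0.71 -0.11  0.02] turned [ 0.71 -0.1   0.02]
[ 0.47250912 -0.76003651 -0.01998236] 0.010253266709810652
```

```bash
python3 -m handwheel '[[[0,-0.11,0,0,0,-0.06,0],[0.15,0,0,0,0,0,0],[0.15,0,0,0,0,0,0],[0.15,0,0,0,0,0,0],[0.15,0,0,0,0,0,0]]]'; python3 - <<'E'
from hand import *
go(jw(44,-58,36),J[2])
E
```

```text
time_s: 21.12
position: [0.4792, 0.035, 0.043]
tcp_rot: [-0.495, 0.505, 0.493, 0.506]
force: [-2.7, 0.5, 4.9]
grip_width: 0.0004
t 21.125 q6 -1.58 jigpos [ 45.  -54.7  43. ] turn [-0.03 -0.01  0.02] shift now-axes [0.17 0.08 0.03] turned [0.17 0.08 0.03]
```

```bash
python3 -m handwheel '[[[0.15,0.05,0,0,0,0,0],[0.15,0,0,0,0,0,0],[0.15,0,0,0,0,0,0]]]'; python3 - <<'E'
from hand import *
go(jw(44,-58,36),J[2])
E
```

```text
time_s: 21.5
position: [0.4785, 0.035, 0.0359]
tcp_rot: [-0.495, 0.506, 0.494, 0.505]
force: [-45.8, 0.3, 88.4]
grip_width: 0.0003
t 21.5 q6 -1.58 jigpos [ 45.1 -55.4  35.9] turn [-0.02 -0.02  0.01] shift now-axes [-0.    0.07  0.03] turned [-0.    0.07  0.03]
```

Bottomed at z 35.9 mm (seated top 36). Retreat and verify.

```bash
python3 -m handwheel '[[[-0.2,0,0,0,0,0,0],[-0.6,0,0,0,0,0,0],[-1,0,0,0,0,0,0],[-1,0.2,0,0,0,0,0],[-0.7,0.5,0.3,0,0,0,0],[0,0.7,0.7,0,0,0,0],[0,0,0,0,0,0,0]]]'; python3 - <<'E'
from hand import *
go(jw(44,-58,36),J[2])
P=camera_params('wrist');im,d=snapshot('wrist')
im2,d2=snapshot('top')
a=im[60:420,150:450];b=cv2.resize(im2[150:270,260:370],None,fx=3.6,fy=3.6,interpolation=cv2.INTER_CUBIC)
c=np.zeros((432,700,3),np.uint8);c[:360,:300]=a;c[:,300:696]=b[:432,:396];cv2.imwrite('pics/f10.png',c)
for cam,PP in (('wrist',P),('top',camera_params('top'))):
  for t,X in [('socket_rail',(6,101,18)),('socket_mouth',(41,73,27)),('tail_rail',(44,-3,18)),('tail_root',(41,72,27)),('free_end',(44,-78,36)),('bolt_tip',(44,-73,37.5)),('jig_corner',(96,129,18))]:
    for m in mark_of(cam,t)[:1]:
        u=np.array(m['location'])*[560,420];print(cam,t,round(m['conf'],2),'jig',injig(at_z(cam,u,X[2]/1e3,PP)).round(1),'want',X)
# depth heights of tail rail top
E
```

```text
time_s: 22.38
position: [0.4227, 0.0774, 0.1797]
tcp_rot: [-0.495, 0.505, 0.493, 0.506]
force: [0.9, 0.1, -0.7]
grip_width: 0.0005
t 22.375 q6 -1.48 jigpos [   3.7 -112.   179.7] turn [-0.03 -0.01  0.03] shift now-axes [ 3.6  -1.34 -1.  ] turned [ 3.59 -1.35 -1.01]
wrist socket_rail 0.72 jig [ 4.  94.8 18. ] want (6, 101, 18)
wrist tail_rail 0.79 jig [43.9 -0.4 18. ] want (44, -3, 18)
wrist free_end 0.72 jig [ 42.5 -77.   36. ] want (44, -78, 36)
wrist bolt_tip 0.64 jig [ 44.2 -73.3  37.5] want (44, -73, 37.5)
top socket_rail 0.84 jig [ 4.5 94.  18. ] want (6, 101, 18)
top socket_mouth 0.63 jig [34.9 68.3 27. ] want (41, 73, 27)
top tail_root 0.95 jig [31.6 81.7 27. ] want (41, 72, 27)
```

View pics/f10.png

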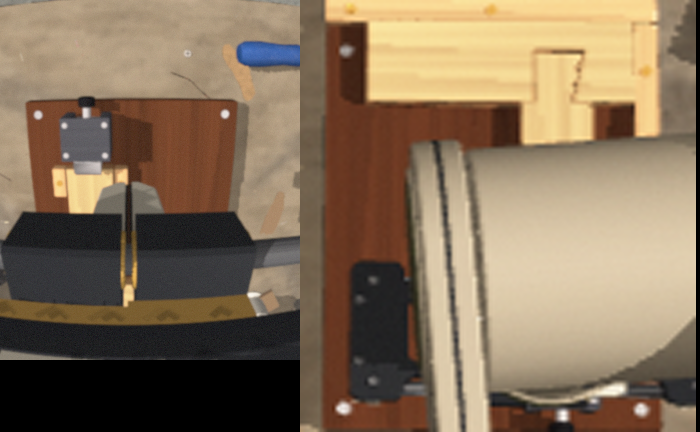

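```bash
python3 -m handwheel '[[[-0.5,0.5,0.8,0,0,0,0],[-0.5,0.5,1,0,0,0,0],[0,0.3,1,0,0,0,0],[0,0.3,1,0,0,0,0],[0,0,1,0,0,0,0],[0,0,1,0,0,0,0],[0,0,0.5,0,0,0,0],[0,0,0,0,0,0,0]]]'; python3 - <<'E'
from hand import *
im,d=snapshot('top')
b=cv2.resize(im[150:282,258:378],None,fx=4.5,fy=4.5,interpolation=cv2.INTER_CUBIC);cv2.imwrite('pics/f11.png',b)
P=camera_params('top')
def h(x,y,z):
    u=proj('top',jw(x,y,z),P)[0].round().astype(int);w=d[u[1]-1:u[1]+2,u[0]-1:u[0]+2];w=np.median(w[w>0])
    X=np.r_[(u-[P['cx'],P['cy']])/[P['fx'],P['fy']],1]*w
    return round((P['eye']+R.from_quat(P['attitude']).apply(X))[2]*1e3,1)
print('tail',[h(44,y,36) for y in (-65,-40,0,40,90)],'sock',[h(x,101,36) for x in (-75,-40,0,75)],'bed',[h(x,30,18) for x in (-50,0)])
for t,X in [('socket_rail',(6,101,18)),('socket_mouth',(41,73,27)),('tail_rail',(44,-3,18)),('tail_root',(41,72,27)),('free_end',(44,-78,36)),('bolt_tip',(44,-73,37.5)),('jig_corner',(96,129,18))]:
    for m in mark_of('top',t)[:1]:
        u=np.array(m['location'])*[560,420];print(t,round(m['conf'],2),injig(at_z('top',u,X[2]/1e3,P)).round(1),'want',X)
print('want px in crop',[(n,((proj('top',jw(*X),P)[0]-[258,150]+.5)*4.5).round(1)) for n,X in dict(sl=(-84,73,36),sr=(96,73,36),slb=(-84,129,36),bolt=(44,-73,39),fl=(-112,129,33),st=(96,10,33)).items()])
E
```

```text
time_s: 24.18
position: [0.3642, 0.3379, 0.2216]
tcp_rot: [-0.495, 0.505, 0.492, 0.508]
force: [-0.3, -0.3, -0.2]
grip_width: 0.0005
tail [np.float64(36.6), np.float64(37.8), np.float64(35.9), np.float64(35.5), np.float64(34.7)] sock [np.float64(38.2), np.float64(36.2), np.float64(35.1), np.float64(34.2)] bed [np.float64(19.4), np.float64(17.9)]
socket_rail 0.85 [ 8.5 93.5 18. ] want (6, 101, 18)
socket_mouth 0.97 [33.2 65.6 27. ] want (41, 73, 27)
tail_rail 0.97 [31.3 -3.  18. ] want (44, -3, 18)
tail_root 0.95 [28.3 74.4 27. ] want (41, 72, 27)
free_end 0.7 [ 53.5 -72.6  36. ] want (44, -78, 36)
bolt_tip 0.52 [ 42.8 -74.3  37.5] want (44, -73, 37.5)
jig_corner 0.86 [ 90.6 130.9  18. ] want (96, 129, 18)
want px in crop [('sl', array([ 95.6, 124.8])), ('sr', array([431.9, 127.6])), ('slb', array([96.5, 23.6])), ('bolt', array([337.9, 397.7])), ('fl', array([44.7, 24.7])), ('st', array([433.1, 244.4]))]
```

View pics/f11.png

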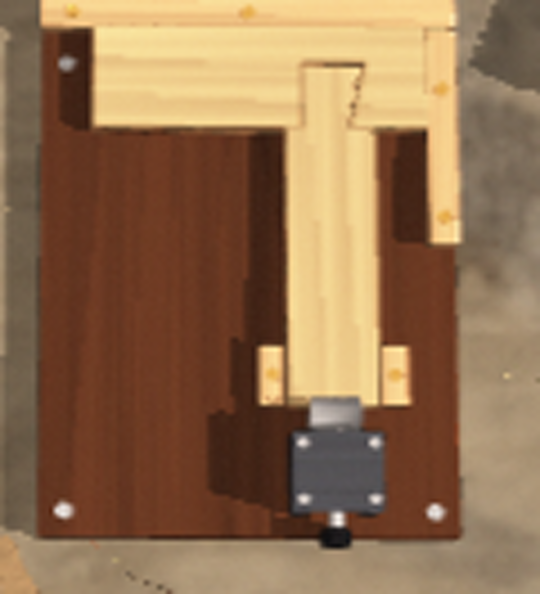

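The final view shows the bolt nose (tip at row 397) overlapping the rail's end (row 405). The socket rail spans columns 92–427, which is its full 180 mm up to the stop, and it touches the fence. The arm is clear.

```bash
python3 -c "
from rig import *
print(r.sense()['time_s'],order.close_job())"
```

```text
the job is handed in; nothing more can be done
24.575 None
```

The jig is loaded and the job was handed in at 24.6 s; no verdict is reported.

**What I did:**
- I pushed the socket rail against the fence with about 50 N. I then pushed it against the end stop with about 20 N, and against the fence again with about 40 N.
- I gripped the tail rail, lowered its tail into the socket at a 9° slope and let go.
- I pressed the free end down until it bottomed, with the fingertips at 35.9 mm (a seated rail's top is at 36 mm). The wrist force was about 88 N up and 46 N sideways, about 100 N in all. That came through the closed fingertips and is under the 120 N limit.

**Last checks:**
- **Picture from above:** the tail is fully in the socket and the bolt nose lies over the rail's end. The socket rail reaches both fence and stop with no visible gap, and the arm is well clear.
- **Height from depth:** the rail tops read 34–38 mm, where 36 is seated and the bed reads 18–19. The readings are too scattered to show more than that the rails lie flat.
- **Disagreement:** the point-finding network was off by up to about 13 mm on several points in the final top view. For example, it put the tail rail's origin at x 31 instead of 44. I judged those readings wrong because they contradicted the edges visible in the picture.

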